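Push the cover discs into their recesses

TASK

Close the two round recesses of the grey housing plate with the two steel cover discs that lie on it: with the fingertips, push each disc across the face of the plate until it drops into the recess it fits, large disc in the large recess and small disc in the small one, and lies flat on the bottom. Only push the discs, never pick them up or lift them off the plate, and leave the other things where they are.

Things in the scene. Friction and masses are not known exactly. Their poses are not given: they have to be found in the camera images.
- housing_plate: flat grey-painted metal plate, fixed to the bench, 170 mm (its x) by 300 mm (its y) by 22 mm thick, with two round recesses in the half away from the robot; at start the discs lie on the half nearer the robot, either one in front of either recess, about 73 mm from the recess row. Origin: centre of its underside, z up; its top face is 22 mm above the bench. Screw heads are flush
- large_disc: the larger loose steel cover disc, 54 mm diameter, 10 mm thick, about 170 g, lying flat on the plate's top face on the near side. Origin: centre of its underside; z up through the disc
- small_disc: the smaller loose steel cover disc, 38 mm diameter, 10 mm thick, about 85 g, lying flat on the plate's top face on the near side. Origin: centre of its underside; z up through the disc
- large_recess (a point): centre of the floor of the larger round recess, 58 mm diameter and 8 mm deep, with a 1 mm chamfer at the mouth; takes the 54 mm disc, which then stands 2 mm proud. It lies at x = +35, y = +70 mm in the plate's frame
- small_recess (a point): centre of the floor of the smaller round recess, 42 mm diameter and 8 mm deep, with a 1 mm chamfer at the mouth; takes the 38 mm disc, which then stands 2 mm proud. It lies at x = +35, y = -70 mm in the plate's frame
- wood_cube: plain wooden packing cube 24x24x22 mm, loose, standing on the far middle of the plate's top face; leave alone. Origin: centre of its underside
- spanner: steel spanner 24x168x6 mm lying loose on the bench to the left (+y side) of the plate; leave alone. Origin: centre of its underside; its length lies along its y
- screwdriver: screwdriver with amber handle, 21x171x22 mm, lying loose on the bench behind the plate; leave alone. Origin: centre of its underside; length along its y
- pliers: black-handled pliers 42x159x11 mm lying loose on the bench to the right (-y side) of the plate; leave alone. Origin: centre of its underside; length along its y
- glue_bottle: small white glue bottle with red nozzle, 29 mm across, 110 mm tall, standing loose on the bench behind the plate; leave alone. Origin: centre of its underside
Not all that is in view belongs to the job. Leave any black or blue look-alike of the large_disc alone.

How it is judged:
At the end, for the whole second after the job is handed in: each disc rests at the bottom of the recess of its own size: centre within 3.5 mm of the recess centre, underside within 1.5 mm of the recess floor, tilted less than 0.06 rad, at rest; cube, spanner, screwdriver, pliers and glue bottle are within 20 mm of where they were (horizontal distance between large_disc and large_recess below 0.0035 m and z of large_disc in the frame of large_recess between -0.0015 and 0.0015 m and angle between each of large_disc, small_disc's own z axis and vertical below 0.06 rad and linear speed of each of large_disc, small_disc below 0.01 m/s and horizontal distance between small_disc and small_recess below 0.0035 m and z of small_disc in the frame of small_recess between -0.0015 and 0.0015 m and distance of each of wood_cube, spanner, screwdriver, pliers, glue_bottle from where it was at the start of the episode below 0.02 m); the robot touches nothing.
It fails at once if the large disc is lifted off the plate (its underside centre more than 6 mm above the plate's face) (height (world z) of large_disc above 0.028 m).
It fails at once if the small disc is lifted off the plate (its underside centre more than 6 mm above the plate's face) (height (world z) of small_disc above 0.028 m).
It fails at once if the cube, spanner, screwdriver, pliers or glue bottle is shifted by more than 20 mm (distance of any of wood_cube, spanner, screwdriver, pliers, glue_bottle from where it was at the start of the episode above 0.02 m).
It also fails if it takes over 64 s, if anything falls off the work surface, if the arm or the gripper's body presses on something with over 40 N, if the wrist force passes 120 N, or if a joint passes its speed limit or range.

ROBOT

A 6-joint arm with a two-finger parallel gripper is mounted at the origin on a cart in front of the work surface, level with it; the furniture and walls round the work are solid. World frame = base frame: x ahead of the robot, y to its left, z up, the work surface at z = 0. Lengths are in m, angles in rad, forces in N, time in s.
With the tool pointing down it reaches from about 0.25 to 0.775 m from the base axis. Payload 4 kg.
Tool frame: the origin (TCP) lies at the very end of the fingers, on their centre line; the grasp point (between the pads) lies 19 mm behind it; z points along the fingers, y is the line along which they close (so a half turn about z gives the same grasp; the last joint's range is limited). The gripper opens to 94 mm and grips with 3 to 60 N. Pads are 16 mm wide; open, the fingers measure 119 mm over their backs; the gripper's body (75 mm by 177 mm) begins 78 mm behind the grasp point.
Start: joints at [-1.405, 0.087, 1.371, -0, 1.684, -0.103], TCP at [0.146, -0.53, 0.206] pointing down, gripper open.
Joint ranges: [-3.1, 3.1], [-0.76, 2.03], [0.27, 2.55], [-1.08, 4.22], [0.17, 2.65], [-2.57, 2.57]. Speed limits (rad/s): [2.79, 2.79, 3.14, 3.14, 3.14, 3.14].

INTERFACE

Orientations are given as [roll, pitch, yaw] about the fixed x, y, z axes, in that order (R = Rz(yaw) Ry(pitch) Rx(roll)).
In Python, from bench import robot, vision gives the robot as it stands.
- The arm moves only by the shell command python3 -m crank 'ROWS'. ROWS is JSON, a list of rows, each a list of 3 entries, a list of its own where there are three numbers: the closure, from 0 (fully open) to 1 (shut), then the shift along the tool's x, y, z in m, then the turn, a rotation vector about the tool's x, y, z in degrees. A call has 1 to 8 rows; each row shifts and turns the commanded pose from where the row before left it, along the tool's axes as they then stand; what a row does not reach is not made up. A row lasts 1/10 s, in which the tool goes at most 50 mm and 8.59 degrees, less where a joint would pass 70% of its speed; a pose out of reach is approached as far as the arm can. A call with a gripper value outside its range is refused whole. The fingers move at their own pace and stop on an object; the grip force is fixed at half the most. Time passes only in rows, so rows that do not move let the fingers close. It gives the time, the measured TCP pose, the force, the opening and the grip force at its end, in the units of the state.
- robot.get_obs(): the state, without advancing time (a new reading comes with each control period).
- vision.snapshot(name): name is "scene" or "side" or "wrist"; returns a dict with "color" (384x512x3 uint8, red, green, blue), "z_map" (384x512 float32, m along the optical axis (not along the pixel's ray), 0 where there is no reading), "fx", "fy", "cx", "cy" (pixels), "R" (3x3) and "t" (3): a world point X has camera coordinates R X + t. Camera axes: x right, y down, z forward; pixel columns grow to the right and rows downward; lengths in m; the calibration is good to about 2 mm. A picture is of the moment at which its call begins.
- robot.close_job(): hands the job in; it is judged then, once.
The state is a dict: "time": time; "joint_positions": joint angles; "qvel": joint speeds; "joint_torque": joint torques, N m; "tool_pos": TCP position; "ee_rot": TCP orientation; "wrist_force": force on the tool from outside, world axes, zero at the start; "wrist_torque": the same for the moment, N m; "width": finger opening in m; "finger_force": force on a finger pad.
Only numpy, scipy, OpenCV 4.12 (cv2) and the standard library are available. Lean on these libraries where they do the work, as an engineer would, in place of code of your own. Each camera call takes 0.05 s, during which the arm holds its last target. There are 200 camera calls.

## Working session

There is one attempt and no reset: what is moved stays moved. The work goes in short steps, Python scripts to look and compute and a shell command to move; the robot and the scene stay as the last step left them, time stands still between calls to the robot, and variables do not carry over. Pictures are saved under pics/ and viewed, at most 10 in all, crops included, and the job is handed in when it is done.

```bash
mkdir -p pics; ls
python3 - <<'E'
from bench import robot, vision
import cv2,numpy as np
o=robot.get_obs();print(o)
ims=[]
for n in("scene","side"):
    s=vision.snapshot(n);np.savez(f"pics/{n}0.npz",**s);cv2.imwrite(f"pics/{n}0.png",s["color"][:,:,::-1]);print(n,s["fx"],s["cx"],s["cy"],s["R"],s["t"])
E
```

```text
pics
{'time': 0.0, 'joint_positions': array([-1.40507578e+00,  8.79150971e-02,  1.37223980e+00,  1.88005552e-05,
        1.68356870e+00, -1.03065624e-01]), 'qvel': array([-0.00020156,  0.00089292,  0.00053378, -0.00160583, -0.00023551,
       -0.00109792]), 'joint_torque': array([ 2.76819637e-04, -3.40180528e+01, -3.02424216e+01,  7.18920864e-02,
        3.29398981e-02, -1.69474511e-04]), 'tool_pos': array([ 0.14598972, -0.52971299,  0.2043333 ]), 'ee_rot': array([-3.13947494e+00, -2.37824934e-04,  2.68788015e-01]), 'wrist_force': array([-0.44005328, -0.51972941,  0.4081126 ]), 'wrist_torque': array([0.02167011, 0.0333652 , 0.00395004]), 'finger_force': 0.0, 'width': 0.09439115058095586}
scene 489.6274291749183 252.89307228699064 196.6844022848619 [[-0.87291012 -0.48784247 -0.00613532]
 [-0.35630155  0.64603002 -0.67505141]
 [ 0.33328235 -0.58707319 -0.73774518]] [0.47192196 0.26949456 1.19737841]
side 382.3111266654954 259.922031034692 196.47593999874542 [[-0.91810348 -0.39626554 -0.00772147]
 [-0.25296117  0.60085852 -0.75827415]
 [ 0.30511743 -0.6942209  -0.65189009]] [0.49903992 0.20861847 0.94656505]
```

View pics/scene0.png

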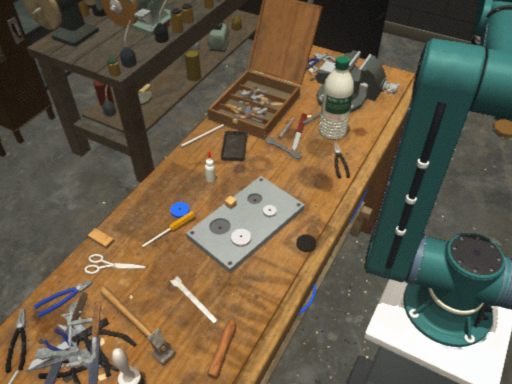

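View pics/side0.png

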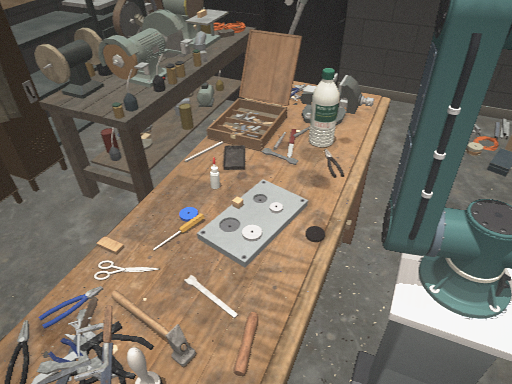

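The views show the plate (scene corners about (261,179), (303,207), (231,266), (188,235)). The large disc is at (241,237) and the small one at (270,211), with dark recesses at (220,226) and (253,198). The cube is at (230,202). The blue and black look-alikes are off the plate.

```bash
cat > h.py <<'E'
import numpy as np,cv2
def cast(s,u,v,z):
    R,t=s["R"],s["t"];c=-R.T@t
    d=R.T@np.array([(u-s["cx"])/s["fx"],(v-s["cy"])/s["fy"],1]);return c+d*(z-c[2])/d[2]
def proj(s,X):
    p=s["R"]@np.array(X)+s["t"];return s["fx"]*p[0]/p[2]+s["cx"],s["fy"]*p[1]/p[2]+s["cy"]
def blobs(m,amin):
    cs,_=cv2.findContours(m.astype(np.uint8),cv2.RETR_EXTERNAL,cv2.CHAIN_APPROX_NONE)
    return [c for c in cs if cv2.contourArea(c)>amin]
E
python3 - <<'E'
from h import *
for n,pts in(("scene",dict(c1=(261,179),c2=(303,207),c3=(231,266),c4=(188,235),LR=(220,226),SR=(253,198))),("side",dict(c1=(263,181),c2=(308,209),c3=(244,261),c4=(199,235),LR=(230,225),SR=(260,198)))):
    s=dict(np.load(f"pics/{n}0.npz"));print(n)
    for k,p in pts.items(): print(k,cast(s,*p,.022).round(4))
    g=s["color"].astype(int)
    hull=np.zeros(g.shape[:2],np.uint8);cv2.fillPoly(hull,[np.array([pts[k] for k in("c1","c2","c3","c4")])],1)
    for c in blobs((g.min(2)>195)&(hull>0),30):
        P=np.array([cast(s,*q[0],.032)[:2] for q in c],np.float32);print("disc",cv2.minEnclosingCircle(P),cv2.contourArea(c))
    for c in blobs((g.max(2)<118)&(hull>0),40):
        P=np.array([cast(s,*q[0],.022)[:2] for q in c],np.float32);print("dark",cv2.minEnclosingCircle(P),cv2.contourArea(c))
    for c in blobs((g[:,:,0]-g[:,:,2]>60)&(hull>0),20):
        P=np.array([cast(s,*q[0],.04)[:2] for q in c],np.float32);print("cube",cv2.minEnclosingCircle(P),cv2.contourArea(c))
E
```

```text
scene
c1 [ 0.5953 -0.1478  0.022 ]
c2 [ 0.4376 -0.1075  0.022 ]
c3 [0.5131 0.164  0.022 ]
c4 [0.6667 0.134  0.022 ]
LR [0.6074 0.0655 0.022 ]
SR [ 0.5787 -0.0691  0.022 ]
disc ((0.5365263819694519, 0.07410354167222977), 0.026804985478520393) 215.0
disc ((0.5130763053894043, -0.04593457281589508), 0.018668485805392265) 87.0
dark ((0.6103901863098145, 0.06404910981655121), 0.02752707153558731) 196.5
dark ((0.576362669467926, -0.0729157030582428), 0.019411714747548103) 79.5
side
c1 [ 0.5974 -0.15    0.022 ]
c2 [ 0.4248 -0.0797  0.022 ]
c3 [0.5141 0.1698 0.022 ]
c4 [0.6657 0.1354 0.022 ]
LR [0.6051 0.0681 0.022 ]
SR [ 0.5735 -0.0703  0.022 ]
disc ((0.6296652555465698, 0.05394986644387245), 0.047365281730890274) 35.5
disc ((0.5242382287979126, 0.03474412113428116), 0.14324384927749634) 1552.0
dark ((0.4692339301109314, 0.017838865518569946), 0.10782022029161453) 106.5
cube ((0.442649781703949, -0.0030981525778770447), 0.04564071446657181) 22.0
```

```bash
python3 -m crank '[[0.68,[0.031,-0.031,0],[0,0,0]],[0.68,[0.031,-0.031,0],[0,0,0]],[0.68,[0.031,-0.031,0],[0,0,0]],[0.68,[0.031,-0.031,0],[0,0,0]],[0.68,[0.031,-0.031,0],[0,0,0]],[0.68,[0.031,-0.031,0],[0,0,0]],[0.68,[0.031,-0.031,0],[0,0,0]],[0.68,[0.031,-0.031,0],[0,0,0]]]' && python3 -m crank '[[0.68,[0.031,-0.031,0],[0,0,0]],[0.68,[0.031,-0.031,0],[0,0,0]],[0.68,[0.031,-0.031,0],[0,0,0]],[0.68,[0.031,-0.031,0],[0,0,0]],[0.68,[0.031,-0.031,0],[0,0,0]],[0.68,[0.031,-0.031,0],[0,0,0]],[0.68,[0.031,-0.031,0],[0,0,0]],[0.68,[0.031,-0.031,0],[0,0,0]]]' && python3 -m crank '[[0.68,[0,0,0],[0,0,7.7]],[0.68,[0,0,0],[0,0,7.6]],[0.68,[0,0,0],[0,0,7.6]],[0.68,[0,0,0],[0,0,0]],[0.68,[0,0,0],[0,0,0]]]'
python3 - <<'E'
from bench import vision
import cv2,numpy as np
s=vision.snapshot("wrist");np.savez("pics/w1.npz",**s);cv2.imwrite("pics/w1.png",s["color"][:,:,::-1])
E
```

```text
time: 0.9
tool_pos: [0.3196, -0.2235, 0.2051]
ee_rot: [-3.142, -0.0, 0.268]
wrist_force: [0.8, -1.1, 0.4]
width: 0.0334
finger_force: 0.0
time: 1.7
tool_pos: [0.4928, 0.0815, 0.205]
ee_rot: [3.141, 0.001, 0.269]
wrist_force: [0.9, -0.4, 0.4]
width: 0.03
finger_force: 0.0
time: 2.2
tool_pos: [0.4923, 0.0796, 0.205]
ee_rot: [3.141, 0.001, -0.128]
wrist_force: [-0.5, -0.2, -0.3]
width: 0.03
finger_force: 0.0
```

View pics/w1.png

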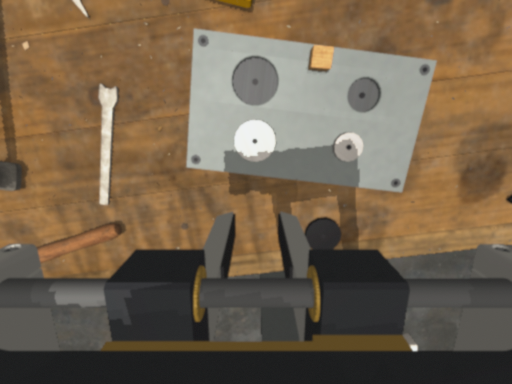

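The wrist view shows the large disc at (255,140) with its recess at (255,80), and the small disc at (348,147) with its recess at (364,95). The cube is at (321,57).

```bash
cat >> h.py <<'E'
def fit(s,m,z,amin=150):
    out=[]
    for c in blobs(m,amin):
        P=np.array([cast(s,*q[0],z)[:2] for q in cv2.convexHull(c)],np.float32);(x,y),r=cv2.minEnclosingCircle(P);out.append((round(x,4),round(y,4),round(r,4)))
    return out
E
python3 - <<'E'
from h import *
s=dict(np.load("pics/w1.npz"));g=s["color"].astype(int);roi=np.zeros(g.shape[:2],bool);roi[30:190,190:435]=1
roi[:,:]&=(np.indices(roi.shape)[0]<190)
print("dark",fit(s,(g.max(2)<105)&roi,.022)); print("light",fit(s,(g.min(2)>185)&roi,.032,100))
print("cube",cast(s,321,57,.044))
for u,v in((255,80),(255,140),(348,147),(364,95),(300,60)):print(g[v-6,u-6],cast(s,u,v,.027).round(4))
p=[cast(s,u,v,.022)[:2].round(4) for u,v in((193,29),(436,60),(404,192),(187,167))];print(p,np.mean(p,0))
E
```

```text
dark [(0.48, 0.0709, 0.0483)]
light [(0.5151, -0.0449, 0.0184), (0.5371, 0.076, 0.0271)]
cube [ 0.62263578 -0.01295764  0.044     ]
[124 124 121] [0.6098 0.0655 0.027 ]
[240 242 242] [0.5372 0.0749 0.027 ]
[173 166 157] [ 0.5127 -0.045   0.027 ]
[109 109 107] [ 0.575  -0.0676  0.027 ]
[168 172 165] [0.6254 0.0084 0.027 ]
[array([0.6767, 0.1319]), array([ 0.6049, -0.1585]), array([ 0.4397, -0.1212]), array([0.5126, 0.1712])] [0.558475 0.00585 ]
```

```bash
python3 -m crank '[[0.68,[0,-0.002,0.02],[0,0,0.6]],[0.68,[0,0,0.04],[0,0,0]],[0.68,[0,0,0.04],[0,0,0]],[0.68,[0,0,0.04],[0,0,0]],[0.68,[0,0,0.025],[0,0,0]],[0.68,[0,0,0.013],[0,0,0]],[0.68,[0,0,0],[0,0,0]],[0.68,[0,0,0],[0,0,0]]]'
python3 - <<'E'
from bench import vision
import cv2,numpy as np
s=vision.snapshot("wrist");np.savez("pics/w2.npz",**s);cv2.imwrite("pics/w2.png",s["color"][:,:,::-1])
E
```

```text
time: 3.05
tool_pos: [0.4939, 0.0816, 0.0287]
ee_rot: [-3.141, -0.002, -0.141]
wrist_force: [0.1, 0.4, 0.6]
width: 0.0298
finger_force: 0.0
```

View pics/w2.png

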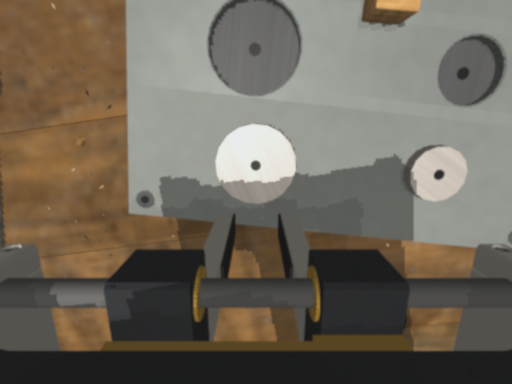

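The disc at (256,163) is centred on the fingers and in line with the recess at (254,48). I'll push gently.

```bash
python3 -m crank '[[0.68,[0.006,0,0.0025],[0,0,0]],[0.68,[0.006,0,0],[0,0,0]],[0.68,[0.006,0,0],[0,0,0]],[0.68,[0.008,0,0],[0,0,0]],[0.68,[0.008,0,0],[0,0,0]],[0.68,[0.008,0,0],[0,0,0]],[0.68,[0.008,0,0],[0,0,0]],[0.68,[0.008,0,0],[0,0,0]]]' && python3 -m crank '[[0.68,[0.006,0,0],[0,0,0]],[0.68,[0.004,0,0],[0,0,0]],[0.68,[0.004,0,0],[0,0,0]],[0.68,[0.003,0,0],[0,0,0]],[0.68,[0.002,0,0],[0,0,0]],[0.68,[0,0,0],[0,0,0]]]'
python3 - <<'E'
from bench import vision
import cv2,numpy as np
s=vision.snapshot("wrist");np.savez("pics/w3.npz",**s);cv2.imwrite("pics/w3.png",s["color"][:,:,::-1])
E
```

```text
time: 3.9
tool_pos: [0.5509, 0.0733, 0.0249]
ee_rot: [3.141, 0.0, -0.141]
wrist_force: [-4.0, 0.8, 2.8]
width: 0.0302
finger_force: 1.4
time: 4.5
tool_pos: [0.5696, 0.0707, 0.025]
ee_rot: [3.142, -0.001, -0.141]
wrist_force: [-0.6, -0.8, -0.3]
width: 0.0303
finger_force: 0.1
```

View pics/w3.png

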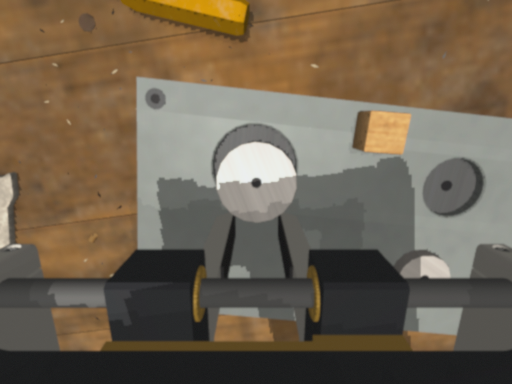

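The disc at (256,182) now overlaps the recess, whose centre is near (255,167). About 10 mm remain.

```bash
python3 -m crank '[[0.68,[0.003,0,0],[0,0,0]],[0.68,[0.002,0,-0.001],[0,0,0]],[0.68,[0.002,0,0],[0,0,0]],[0.68,[0.002,0,0],[0,0,0]],[0.68,[0.001,0,0],[0,0,0]],[0.68,[0.001,0,0],[0,0,0]],[0.68,[0,0,0],[0,0,0]]]'
cat >> h.py <<'E'
def disc_z(s,u,v,r):
    H,W=s["z_map"].shape;yy,xx=np.mgrid[:H,:W];m=((xx-u)**2+(yy-v)**2<r*r)&(s["z_map"]>0)
    z=s["z_map"][m];p=np.c_[(xx[m]-s["cx"])/s["fx"]*z,(yy[m]-s["cy"])/s["fy"]*z,z];w=(p-s["t"])@s["R"]
    A=np.c_[w[:,:2]-w[:,:2].mean(0),np.ones(len(w))];return w.mean(0).round(4),np.linalg.lstsq(A,w[:,2],rcond=None)[0].round(4)
E
python3 - <<'E'
from bench import vision
from h import *
s=vision.snapshot("wrist");np.savez("pics/w4.npz",**s);cv2.imwrite("pics/w4.png",s["color"][:,:,::-1])
g=s["color"].astype(int);print(disc_z(s,256,173,22),disc_z(s,256,183,20))
print(fit(s,g.min(2)>180,.024))
print("plate",disc_z(s,330,200,10))
E
```

```text
time: 5.25
tool_pos: [0.5803, 0.0691, 0.0261]
ee_rot: [3.142, -0.001, -0.141]
wrist_force: [-0.1, -0.1, 0.2]
width: 0.0301
finger_force: 0.0
(array([0.6167, 0.0635, 0.0231]), array([0.0053, 0.0038, 0.0231])) (array([0.6097, 0.0645, 0.0231]), array([-0.0004,  0.0023,  0.0231]))
[(0.6131, 0.0645, 0.0257)]
plate (array([0.5896, 0.0142, 0.021 ]), array([0.0005, 0.0251, 0.021 ]))
```

View pics/w4.png

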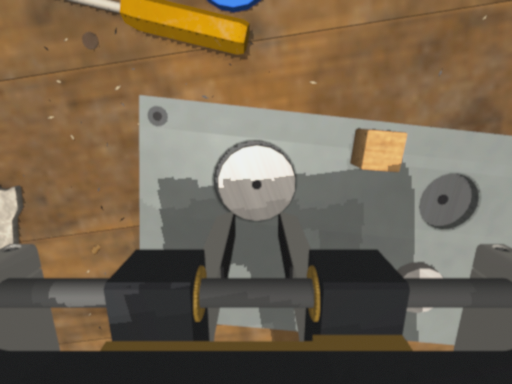

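The large disc at (256,181) lies flat in its recess, its top about 2 mm above the plate face. Now the small one.

```bash
python3 -m crank '[[0.68,[0,0,-0.01],[0,0,0]],[0.68,[0,0,-0.025],[0,0,0]],[0.68,[0,0,-0.035],[0,0,0]],[0.79,[-0.022,0.028,0],[0,0,0]],[0.79,[-0.023,0.028,0],[0,0,0]],[0.79,[-0.023,0.028,0],[0,0,0]],[0.79,[-0.0225,0.028,0],[0,0,0]],[0.79,[0,0,0],[0,0,7.1]]]' && python3 -m crank '[[0.79,[0,0,0],[0,0,7.1]],[0.79,[0,0,0],[0,0,0]],[0.79,[0,0,0],[0,0,0]]]'
python3 - <<'E'
from bench import vision
from h import *
s=vision.snapshot("wrist");np.savez("pics/w5.npz",**s);cv2.imwrite("pics/w5.png",s["color"][:,:,::-1])
print("pred",proj(s,(.514,-.045,.032)),proj(s,(.5759,-.0704,.022)))
E
```

```text
time: 6.1
tool_pos: [0.4721, -0.031, 0.0968]
ee_rot: [3.14, -0.0, -0.271]
wrist_force: [-0.0, 0.0, -0.7]
width: 0.0198
finger_force: 0.0
time: 6.4
tool_pos: [0.4748, -0.0289, 0.0967]
ee_rot: [-3.141, -0.001, -0.387]
wrist_force: [0.3, 0.0, 0.9]
width: 0.0198
finger_force: 0.0
pred (np.float64(255.85987612088672), np.float64(153.6072222257404)) (np.float64(256.1211137428342), np.float64(75.63676280615873))
```

View pics/w5.png

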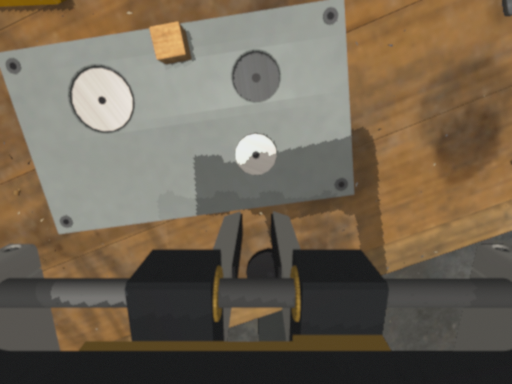

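The disc at (256,154) and the recess at (256,76) match the predicted pixels, and the large disc is seated at (101,99). Next I'll lower and push.

```bash
python3 -m crank '[[0.79,[0,0,0.03],[0,0,0]],[0.79,[0,0,0.025],[0,0,0]],[0.79,[0,0,0.015],[0,0,0]],[0.79,[0.005,0,0],[0,0,0]],[0.79,[0.006,0,0],[0,0,0]],[0.79,[0.006,0,0],[0,0,0]],[0.79,[0.007,0,0],[0,0,0]],[0.79,[0.008,0,0],[0,0,0]]]' && python3 -m crank '[[0.79,[0.008,0,0],[0,0,0]],[0.79,[0.008,0,0],[0,0,0]],[0.79,[0.008,0,0],[0,0,0]],[0.79,[0.007,0,0],[0,0,0]],[0.79,[0.006,0,0],[0,0,0]],[0.79,[0.004,0,0],[0,0,0]],[0.79,[0.002,0,0],[0,0,0]],[0.79,[0,0,0],[0,0,0]]]'
python3 - <<'E'
from bench import vision
from h import *
s=vision.snapshot("wrist");np.savez("pics/w6.npz",**s);cv2.imwrite("pics/w6.png",s["color"][:,:,::-1])
E
```

```text
time: 7.25
tool_pos: [0.5051, -0.0413, 0.0267]
ee_rot: [-3.141, -0.001, -0.389]
wrist_force: [-0.9, -0.3, 1.2]
width: 0.0198
finger_force: 0.5
time: 8.05
tool_pos: [0.5442, -0.0575, 0.0259]
ee_rot: [3.141, -0.0, -0.389]
wrist_force: [0.4, 0.0, 0.2]
width: 0.02
finger_force: 0.0
```

View pics/w6.png

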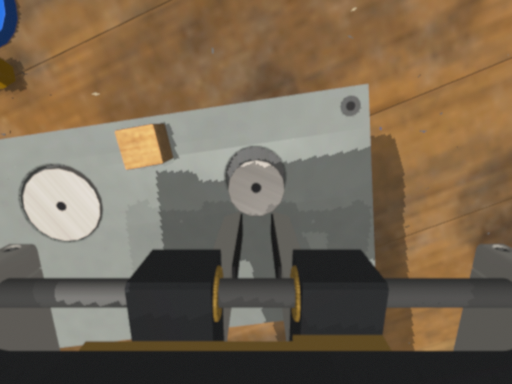

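The small disc at (256,188) overlaps its recess, centred near (255,176). About 10 mm remain.

```bash
python3 -m crank '[[0.79,[0.003,0,0],[0,0,0]],[0.79,[0.002,0,0],[0,0,0]],[0.79,[0.002,0,0],[0,0,0]],[0.79,[0.001,0,0],[0,0,0]],[0.79,[0.001,0,0],[0,0,0]],[0.79,[0.001,0,0],[0,0,0]],[0.79,[0,0,0],[0,0,0]]]' && python3 -m crank '[[0.79,[-0.003,0,0],[0,0,0]],[0.79,[-0.003,0,-0.005],[0,0,0]],[0.79,[-0.01,0,-0.02],[0,0,0]],[0.79,[-0.01,0,-0.03],[0,0,0]],[0.79,[-0.03,0,-0.04],[0,0,0]],[0.79,[-0.03,0,-0.04],[0,0,0]],[0.79,[0,0,0],[0,0,0]],[0.79,[0,0,0],[0,0,0]]]'
python3 - <<'E'
from bench import vision
from h import *
s=vision.snapshot("wrist");np.savez("pics/w7.npz",**s);cv2.imwrite("pics/w7.png",s["color"][:,:,::-1])
for n,p in(("L",(.6091,.0656,.024)),("S",(.5759,-.0704,.024)),("plate",(.545,0,.022))):
    u,v=proj(s,p);print(n,u,v,disc_z(s,u,v,11))
E
```

```text
time: 8.8
tool_pos: [0.5533, -0.0613, 0.026]
ee_rot: [3.141, -0.0, -0.389]
wrist_force: [0.1, -0.2, -0.6]
width: 0.0196
finger_force: 0.0
time: 9.6
tool_pos: [0.474, -0.0284, 0.1628]
ee_rot: [-3.141, -0.004, -0.389]
wrist_force: [-0.7, -0.2, -1.4]
width: 0.0199
finger_force: 0.0
L 133.19786386581745 103.68036006012615 (array([0.6092, 0.0658, 0.0232]), array([-0.0028, -0.0033,  0.0232]))
S 256.2096107712964 84.05254402669252 (array([ 0.5759, -0.0704,  0.0231]), array([0.0014, 0.0066, 0.0231]))
plate 210.27799644723916 134.78838538058068 (array([5.45e-01, 1.00e-04, 2.12e-02]), array([ 0.0114, -0.0074,  0.0212]))
```

View pics/w7.png

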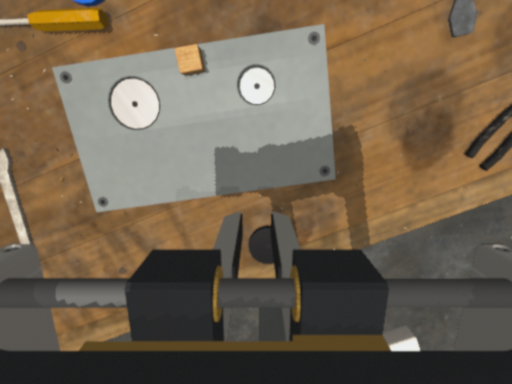

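Both discs, at (134,103) and (256,85), are centred, flat and 2 mm proud. The cube hasn't moved and the robot is clear.

```bash
python3 -c "
from bench import robot
print(robot.close_job())"
```

```text
the job is handed in; nothing more can be done
None
```

Both discs were pushed into their matching recesses and, in the last camera check, lay centred and flat, about 2 mm proud; the job was handed in at about 10 s (no verdict was returned).

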